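Make up the bike kit and the guest kit at the hallway key shelf

ROBOT

A 6-joint arm with a two-finger parallel gripper is mounted at the origin on the work surface. World frame = base frame: x ahead of the robot, y to its left, z up, the work surface at z = 0. Lengths are in mm, angles in rad, forces in N, time in s.
With the tool pointing down it reaches from about 400 to 925 mm from the base axis. Payload 12.5 kg.
Tool frame: the origin (TCP) lies at the very end of the fingers, on their centre line; the grasp point (between the pads) lies 19 mm behind it; z points along the fingers, x is the direction in which the jaws open and shut, and the axes are right-handed (so a half turn about z gives the same grasp; the last joint's range is limited). The gripper opens to 95 mm and grips with 3 to 60 N. Pads are 20 mm wide; open, the fingers measure 119 mm over their backs; the gripper's body (75 mm by 180 mm) begins 59 mm behind the grasp point.
Start: joints at [-1.327, 0.491, 1.559, -0, 1.092, -0.106], TCP at [214.217, -587.161, 214.661] pointing down, gripper open.
Joint ranges: [-3.1, 3.1], [-0.84, 2.19], [0.05, 2.79], [-1.13, 4.28], [0.06, 2.93], [-2.69, 2.69]. Speed limits (rad/s): [2.22, 2.22, 2.79, 3.14, 3.14, 3.14].

INTERFACE

Orientations are given as [roll, pitch, yaw] about the fixed x, y, z axes, in that order (R = Rz(yaw) Ry(pitch) Rx(roll)).
In Python, from cell import state, viewer, ticket, look_for, regions_of gives the robot as it stands.
- The arm moves only by the shell command python3 -m inch 'ROWS'. ROWS is JSON, a list of rows, each a list of 7 numbers: the turn, a rotation vector about the world's x, y, z in degrees, then the shift along the world's x, y, z in mm, then the opening, from -1 (shut) to 1 (fully open). In form: [[rx, ry, rz, tx, ty, tz, hand], ...]. A call has 1 to 10 rows; each row shifts and turns the commanded pose from where the row before left it; what a row does not reach is not made up. A row lasts 1/10 s, in which the tool goes at most 50 mm and 8.59 degrees, less where a joint would pass 70% of its speed; a pose out of reach is approached as far as the arm can. A call with a gripper value outside its range is refused whole. The fingers move at their own pace and stop on an object; the grip force is fixed at half the most. Time passes only in rows, so rows that do not move let the fingers close. It gives the time, the measured TCP pose, the force and the opening at its end, in the units of the state.
- state(): the state, without advancing time (a new reading comes with each control period).
- viewer.read_camera(name): name is "scene" or "side" or "wrist"; returns a dict with "color" (400x640x3 uint8, red, green, blue), "depth" (400x640 float32, mm along the optical axis (not along the pixel's ray), 0 where there is no reading), "fx", "fy", "cx", "cy" (pixels), "position" and "orientation" of the camera in the world. Camera axes: x right, y down, z forward; pixel columns grow to the right and rows downward; lengths in mm; the calibration is good to about 2 mm. A picture is of the moment at which its call begins.
- ticket.job_done(): hands the job in, once; it reports no verdict.
Trained networks look in the newest picture that a camera, given by its name, has taken for a name from the list of things; names that differ only in an ending like _2 or _b are one class to them, and where a whole thing is asked for, a point or a joint stands for the part that bears it (a point fixed in the world has none). Each returns a list of dicts, best first, with "score" (0 to 1); they miss things now and then, are a little off and sometimes report something else, mostly with a low value. They report only what shows in the picture. A call takes as long as a camera call. They do not tell look-alikes from the thing itself.
- look_for(name, camera): "box" ([left, top, right, bottom] as shares, 0 to 1, of the picture: columns of its width, rows of its height, round what is visible of it).
- regions_of(name, camera): "pixels" (400x640 bool, what is visible of it) and "box" ([left, top, right, bottom] as shares, 0 to 1, of the picture: columns of its width, rows of its height, round what is visible of it).
The state is a dict: "t": time; "joints": joint angles; "qvel": joint speeds; "tau": joint torques, N m; "eef_pos": TCP position; "tcp_rot": TCP orientation; "ft_force": force on the tool from outside, world axes, zero at the start; "moment": the same for the moment, N m; "opening": opening from 0.0 (shut) to 1.0 (fully open).
Only numpy, scipy, OpenCV 4.12 (cv2) and the standard library are available. Lean on these libraries where they do the work, as an engineer would, in place of code of your own. Each camera call takes 0.05 s, during which the arm holds its last target. There are 200 camera calls.

TASK

Make up two kits from the things on the key shelf. The bike kit goes in the tray with three compartments: the bike-lock key, the whistle and the pocket torch; the guest kit goes in the tray with two compartments: the brass door key and the folded bottle opener. Lay each thing flat on the floor of a compartment of its tray, one thing to a compartment in any order.

Things in the scene. Friction and masses are not known exactly. Their poses are not given: they have to be found in the camera images.
- door_key_mid (a point): Brass door key, 8 mm thick, 76 mm long. The point is the middle of its neck, a block 20 mm long and 12 mm wide, half-way up (4 mm above its underside). A ring-shaped bow 28 mm across reaches to x = -36 mm, a notched blade 4 mm thick and 9 mm wide to x = +40 mm. Grasp it across the neck, along its y. 35 g. It lies flat on the shelf at the start; z axis up, x along its length.
- bike_key_mid (a point): Bike-lock key: a flat red plastic oblong head 34 mm long, 24 mm wide, 10 mm thick with a round steel shaft 9 mm across and 26 mm long out of one end, to x = +43 mm (head from x = -17 to +17 mm). The point is the centre of the head, half-way up (5 mm above its underside). Grasp the head along its y, 24 mm. 30 g. It lies flat on the shelf at the start; z axis up, x along its length.
- whistle_mid (a point): Chrome whistle lying on its side, 18 mm high: a round chamber 24 mm across with a mouthpiece bar 9 mm wide, flush with the chamber's +y side (y = +3 to +12 mm), reaching to x = +38 mm. The point is the centre of the chamber, half-way up (9 mm above its underside). Grasp the chamber along its y, 24 mm. A small wire eye reaches to x = -18 mm. 30 g. It lies flat on the shelf at the start; z axis up, x along its length.
- opener_mid (a point): Folded steel bottle opener: a flat bar with round ends, 84 mm long, 22 mm wide, 10 mm thick. The point is its centre, half-way up (5 mm above its underside). Grasp along its y, 22 mm. 70 g. It lies flat on the shelf at the start; z axis up, x along its length.
- torch_mid (a point): Flat pocket torch: an oblong black plastic body with an aluminium lens end, 28 mm wide, 18 mm thick, 68 mm long from x = -34 to +34 mm. The point is its centre, half-way up (9 mm above its underside). Grasp along its y, 28 mm. 60 g. It lies flat on the shelf at the start; z axis up, x along its length.
- tray_three: Bike kit tray, dark wood with a grey felt floor and three compartments, 116 by 250 by 16 mm. Compartment centres at y = -81, 0 and +81 mm, x = 0. Fixed to the shelf. Origin: centre of its underside, on the shelf top (z = 0); z up. The compartments lie side by side along its y axis, each 104 mm (x) by 76 mm (y) inside; the grey felt floor is 6 mm above the origin and all walls and dividers rise to 16 mm (10 mm above the felt); outer walls 6 mm thick, dividers 5 mm.
- tray_two: Guest kit tray, dark wood with a grey felt floor and two compartments, 116 by 169 by 16 mm. Compartment centres at y = -40.5 and +40.5 mm, x = 0. Fixed to the shelf. Origin: centre of its underside, on the shelf top (z = 0); z up. The compartments lie side by side along its y axis, each 104 mm (x) by 76 mm (y) inside; the grey felt floor is 6 mm above the origin and all walls and dividers rise to 16 mm (10 mm above the felt); outer walls 6 mm thick, dividers 5 mm.
There are look-alikes about, which are no part of the job. What is shaped like the part that bears bike_key_mid but blue is not meant. Leave any pink look-alike of the part that bears opener_mid alone.

How it is judged:
By the outcome, as a careful person would: the job done as asked, in the order asked, and still so for the second after the job is handed in, with the robot touching nothing.
It also fails if it takes over 109 s, if anything falls off the work surface, if the arm or the gripper's body presses on something with over 40 N, if the wrist force passes 120 N, or if a joint passes its speed limit or range.

## Working session

There is one attempt and no reset: what is moved stays moved. The work goes in short steps, Python scripts to look and compute and a shell command to move; the robot and the scene stay as the last step left them, time stands still between calls to the robot, and variables do not carry over. Pictures are saved under pics/ and viewed, on a budget of 14 in all, crops included, one or two more only if the job needs it, and the job is handed in when it is done.

```bash
ls; mkdir -p pics; python3 - <<'E'
from cell import state, viewer
import cv2
print(state())
for n in ("scene","side"):
    c=viewer.read_camera(n); print(n,c["position"],c["orientation"],c["fx"],c["cx"],c["cy"])
    cv2.imwrite(f"pics/{n}0.png",c["color"][:,:,::-1])
E
```

```text
pics
{'t': 0.0, 'joints': array([-1.32659305e+00,  4.91578887e-01,  1.55939945e+00, -2.84453002e-05,
        1.09169278e+00, -1.05580928e-01]), 'qvel': array([-4.77690285e-04,  5.99944594e-04, -1.52470418e-03,  7.92099914e-04,
       -1.02572340e-03,  5.87704292e-05]), 'tau': array([ 1.11121652e-03, -6.12647438e+01, -2.58180106e+01,  6.93071424e-02,
        4.82741918e-02, -1.35711757e-04]), 'eef_pos': array([ 214.15757917, -586.93232077,  214.06695498]), 'tcp_rot': array([-3.14150409e+00,  1.07511554e-03, -1.22099895e+00]), 'ft_force': array([-0.05471025, -0.38729244,  0.67562503]), 'moment': array([-0.00124648, -0.00850805, -0.05501859]), 'opening': 1.0010877398274654}
scene [ 804.89430728 -477.61946601  950.58531892] [-2.58641348 -0.01396059  0.55415548] 444.49026486388937 325.1897329806068 192.7647800324137
side [ 490.55535147 1017.32690239  914.32121873] [-2.27892092 -0.02184004 -3.08816698] 513.5010511807918 321.88338935931284 198.88572050901078
```

View pics/scene0.png

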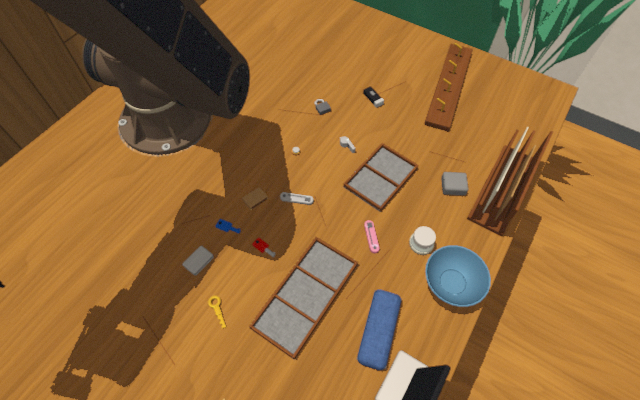

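View pics/side0.png

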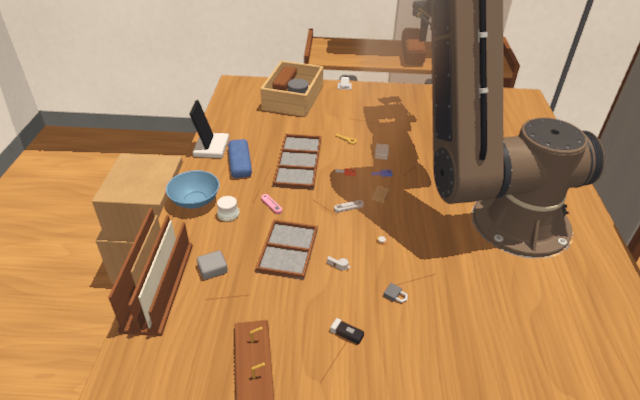

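Both views show the whole shelf. In the scene picture: red bike key (263,247), blue decoy (228,227), whistle (347,144), torch (373,97), door key (217,311), steel opener (297,198), pink decoy (372,236), tray_three (305,297), tray_two (381,177). Now I'll fit their footprints.

```bash
cat > h.py <<'E'
import numpy as np, cv2
from scipy.optimize import minimize
from scipy.spatial.transform import Rotation as Ro
from cell import state, viewer, look_for, regions_of
def rect(x0,x1,y0,y1): return np.array([[x0,y0],[x1,y0],[x1,y1],[x0,y1]],float)
def disc(x,y,r): a=np.linspace(0,2*np.pi,32,endpoint=False); return np.c_[x+r*np.cos(a),y+r*np.sin(a)]
# name: polygons (poly, zlow, zhigh)
M={"door_key_mid":[(disc(-22,0,14),0,8),(rect(-10,10,-6,6),0,8),(rect(10,40,-4.5,4.5),2,6)],
"bike_key_mid":[(rect(-17,17,-12,12),0,10),(rect(17,43,-4.5,4.5),.5,9)],
"whistle_mid":[(disc(0,0,12),0,18),(rect(0,38,3,12),0,18),(rect(-18,-11,-2,2),7,11)],
"opener_mid":[(rect(-31,31,-11,11),0,10),(disc(-31,0,11),0,10),(disc(31,0,11),0,10)],
"torch_mid":[(rect(-34,34,-14,14),0,18)],
"tray_three":[(rect(-58,58,-125,125),0,16)],"tray_two":[(rect(-58,58,-84.5,84.5),0,16)]}
def cam(n):
    c=viewer.read_camera(n); c["R"]=Ro.from_euler("xyz",c["orientation"]).as_matrix(); return c
def proj(c,P):
    q=(P-c["position"])@c["R"]; return np.c_[c["fx"]*q[:,0]/q[:,2]+c["cx"],c["fy"]*q[:,1]/q[:,2]+c["cy"]]
def world(c,m):
    v,u=np.nonzero(m&(c["depth"]>0)); d=c["depth"][v,u]
    return np.c_[(u-c["cx"])*d/c["fx"],(v-c["cy"])*d/c["fy"],d]@c["R"].T+c["position"]
def render(c,name,x,y,a,z0,S=4,off=(0,0),size=(0,0)):
    im=np.zeros(size,np.uint8); R=np.array([[np.cos(a),np.sin(a)],[-np.sin(a),np.cos(a)]])
    for poly,lo,hi in M[name]:
        w=poly@R+[x,y]; n=len(w)
        L=proj(c,np.c_[w,np.full(n,z0+lo)]);H=proj(c,np.c_[w,np.full(n,z0+hi)])
        hull=cv2.convexHull(np.float32(np.r_[L,H]))[:,0]
        cv2.fillPoly(im,[np.int32(((hull+.5-off)*S-.5)*16)],1,shift=4)
    return im
def fit(c,name,m,z0=0):
    S=4;v,u=np.nonzero(m); off=np.array([u.min()-15,v.min()-15]); w,h=u.max()+16-off[0],v.max()+16-off[1]
    big=np.zeros((h,w),np.uint8); big[v-off[1],u-off[0]]=1
    big=cv2.resize(big,(w*S,h*S),interpolation=cv2.INTER_NEAREST)
    P=world(c,m); zt=np.median(P[:,2]); p=P[:,:2]; mu=np.median(p,0)
    def cost(q):
        r=render(c,name,mu[0]+q[0],mu[1]+q[1],q[2],z0,S,off,big.shape)
        return 1-(r&big).sum()/max(1,(r|big).sum())
    best=None
    for a in np.arange(0,2*np.pi,np.pi/8):
        for s in (0,-12):
            q0=[s*np.cos(a),s*np.sin(a),a]
            r=minimize(cost,q0,method="Nelder-Mead",options=dict(initial_simplex=np.array([q0,[q0[0]+6,q0[1],a],[q0[0],q0[1]+6,a],[q0[0],q0[1],a+.2]]),maxiter=70))
            if best is None or r.fun<best.fun: best=r
    return mu[0]+best.x[0],mu[1]+best.x[1],np.degrees(best.x[2])%360,1-best.fun,zt
def find(c,camname,names,z0=0):
    for n in names:
        for d in regions_of(n,camname):
            m=d["pixels"]
            if d["score"]<.3 or m.sum()<20: continue
            x,y,a,iou,zt=fit(c,n,m,z0); v,u=np.nonzero(m)
            print(f"{camname} {n} s={d['score']:.2f} px=({u.mean():.0f},{v.mean():.0f}) x={x:.1f} y={y:.1f} yaw={a:.1f} iou={iou:.2f} z={zt:.1f} rgb={np.median(c['color'][m],0)}",flush=True)
E
cat > loc.py <<'E'
from h import *
for n in ("scene","side"):
    find(cam(n),n,list(M))
print(state()["t"])
E
time python3 loc.py
```

```text
scene door_key_mid s=0.57 px=(217,308) x=468.6 y=-346.7 yaw=328.3 iou=0.80 z=7.5 rgb=[221. 173.  49.]
scene bike_key_mid s=0.53 px=(262,246) x=454.3 y=-173.5 yaw=355.9 iou=0.86 z=9.7 rgb=[121.   20.   13.5]
scene opener_mid s=0.65 px=(371,236) x=662.9 y=-15.6 yaw=130.4 iou=0.91 z=10.4 rgb=[225. 147. 162.]
scene torch_mid s=0.56 px=(373,96) x=451.3 y=379.9 yaw=146.0 iou=0.76 z=17.8 rgb=[58. 50. 45.]
scene tray_three s=0.65 px=(304,297) x=608.3 y=-216.7 yaw=178.8 iou=0.98 z=7.2 rgb=[149. 145. 138.]
scene tray_two s=0.89 px=(380,177) x=601.8 y=147.2 yaw=173.2 iou=0.98 z=7.4 rgb=[149. 143. 137.]
scene tray_two s=0.37 px=(347,143) x=519.3 y=266.0 yaw=177.8 iou=0.14 z=17.2 rgb=[191. 180. 174.]
side door_key_mid s=0.55 px=(346,331) x=453.8 y=375.4 yaw=337.5 iou=0.54 z=17.9 rgb=[72.  59.5 55. ]
side bike_key_mid s=0.67 px=(347,171) x=454.3 y=-173.4 yaw=349.2 iou=0.83 z=8.1 rgb=[154.  76.  48.]
side whistle_mid s=0.70 px=(338,263) x=466.8 y=190.7 yaw=330.8 iou=0.87 z=15.6 rgb=[196. 171. 151.]
side opener_mid s=0.75 px=(271,204) x=663.3 y=-14.7 yaw=304.6 iou=0.64 z=10.6 rgb=[243.5 164.  174. ]
side torch_mid s=0.80 px=(346,330) x=453.7 y=377.9 yaw=153.4 iou=0.90 z=17.9 rgb=[72. 60. 56.]
side tray_three s=0.95 px=(297,162) x=608.9 y=-216.2 yaw=178.6 iou=0.95 z=7.8 rgb=[177. 167. 156.]
side tray_two s=0.65 px=(286,249) x=602.4 y=147.9 yaw=173.5 iou=0.97 z=7.8 rgb=[177. 167. 157.]
0.9
real	0m8.300s
user	0m7.449s
sys	0m0.052s
```

```bash
python3 -m inch '[[0,0,-2.5,24,41,0,1],[0,0,-2.5,24,41,0,1],[0,0,-2.5,24,41,0,1],[0,0,-2.5,24,41,0,1],[0,0,-2.5,24,41,0,1],[0,0,-2.5,24,41,0,1],[0,0,-2.5,24,41,0,1],[0,0,-2.5,24,41,0,1],[0,0,-2.5,24,41,0,1],[0,0,-2.5,24,41,0,1]]'; cat > w.py <<'E'
import sys
from h import *
n=sys.argv[1]; z0=float(sys.argv[2]) if len(sys.argv)>2 else 0
c=cam("wrist"); s=state(); print(s["t"],s["eef_pos"].round(1),np.degrees(s["tcp_rot"]).round(1),"cam",c["position"].round(0))
cv2.imwrite(f"pics/w_{n}_{s['t']:.1f}.png",c["color"][:,:,::-1])
find(c,"wrist",[n],z0)
E
python3 w.py bike_key_mid; ls pics
```

```text
t: 1.9
eef_pos: [454.9, -175.4, 214.9]
tcp_rot: [-3.141, -0.0, -1.659]
ft_force: [1.3, -1.1, -0.7]
opening: 1.0
1.95 [ 457.2 -170.7  215. ] [-1.799e+02  1.000e-01 -9.510e+01] cam [ 524. -181.  385.]
wrist bike_key_mid s=0.90 px=(327,243) x=349.5 y=-178.1 yaw=9.2 iou=0.64 z=9.6 rgb=[ 90. 128. 218.]
scene0.png
side0.png
w_bike_key_mid_1.9.png
```

View pics/w_bike_key_mid_1.9.png

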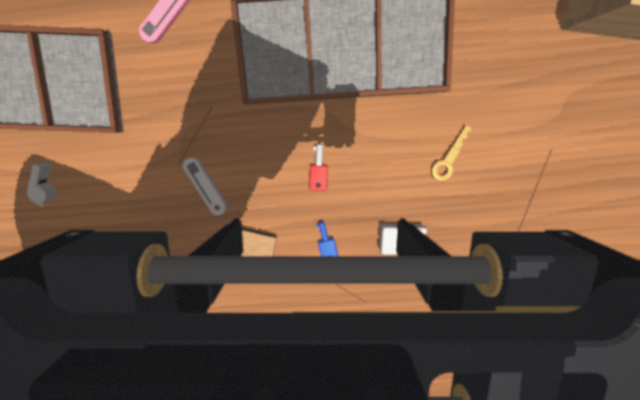

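The wrist view shows the red bike key (318,168), opener (205,187), door key (452,153), whistle (40,183) and the blue decoy (328,240). The network only picked up the blue one, so I'll segment the red head by colour and run the rest from here.

```bash
cat > red.py <<'E'
from h import *
M["head"]=[(rect(-17,17,-12,12),0,10)]
def redfit(n):
    c=cam(n); k=c["color"].astype(int); m=(k[:,:,0]>60)&(k[:,:,0]>3.2*k[:,:,1])&(k[:,:,0]>3*k[:,:,2])
    N,L,st,_=cv2.connectedComponentsWithStats(m.astype(np.uint8)); i=1+st[1:,4].argmax(); m=L==i
    print(n,st[i],fit(c,"head",m)); return c
if __name__=="__main__":
    c=redfit("wrist"); find(c,"wrist",["bike_key_mid","opener_mid","door_key_mid","whistle_mid"]); print(state()["eef_pos"])
E
python3 red.py
```

```text
Traceback (most recent call last):
  File "red.py", line 8, in <module>
    c=redfit("wrist"); find(c,"wrist",["bike_key_mid","opener_mid","door_key_mid","whistle_mid"]); print(state()["eef_pos"])
  File "red.py", line 5, in redfit
    N,L,st,_=cv2.connectedComponentsWithStats(m.astype(np.uint8)); i=1+st[1:,4].argmax(); m=L==i
                                                                       ~~~~~~~~~~~~~~~^^
ValueError: attempt to get argmax of an empty sequence
```

```bash
sed -i 's/^    c=cam(n).*/    c=cam(n); h=cv2.cvtColor(c["color"],cv2.COLOR_RGB2HSV).astype(int); m=((h[:,:,0]<5)|(h[:,:,0]>172))\&(h[:,:,1]>150)\&(h[:,:,2]>90)/' red.py; python3 red.py
```

```text
wrist [310 165  18  26 277] (np.float64(452.8810915252215), np.float64(-173.16665892822115), np.float64(175.27885659560624), np.float64(0.5544158118588942), np.float64(9.936985964737062))
wrist bike_key_mid s=0.61 px=(326,242) x=358.0 y=-177.1 yaw=10.0 iou=0.75 z=9.5 rgb=[ 92. 123. 206.]
wrist bike_key_mid s=0.57 px=(319,171) x=454.4 y=-173.6 yaw=354.8 iou=0.90 z=9.8 rgb=[239. 107.  99.]
wrist opener_mid s=0.92 px=(205,185) x=454.5 y=-23.4 yaw=202.1 iou=0.93 z=10.3 rgb=[113. 108. 105.]
wrist opener_mid s=0.89 px=(162,18) x=664.6 y=-16.2 yaw=132.7 iou=0.68 z=10.1 rgb=[235. 158. 173.]
wrist door_key_mid s=0.61 px=(450,157) x=468.7 y=-347.5 yaw=329.1 iou=0.79 z=7.1 rgb=[239.  195.5 116. ]
wrist whistle_mid s=0.61 px=(41,182) x=466.2 y=191.6 yaw=329.3 iou=0.93 z=16.7 rgb=[100.  90.  89.]
[ 453.7566616  -178.25393607  214.6551099 ]
```

```bash
python3 -m inch '[[0,0,0,0,3.5,-48,1],[0,0,0,0,0,-48,1],[0,0,0,0,0,-48,0.4],[0,0,0,0,0,-40,0.2],[0,0,0,0,0,-20,0],[0,0,0,0,0,-7.5,0],[0,0,0,0,0,0,-1],[0,0,0,0,0,0,-1],[0,0,0,0,0,0,-1],[0,0,0,0,0,0,-1]]'
```

```text
t: 3.3
eef_pos: [454.7, -173.9, 4.2]
tcp_rot: [-3.14, -0.001, -1.657]
ft_force: [-0.1, -0.4, 0.2]
opening: 0.382
```

```bash
python3 -m inch '[[0,0,0,0,0,0,-1],[0,0,0,0,0,0,-1],[0,0,0,0,0,0,-1],[0,0,0,0,0,20,-1],[0,0,0,0,0,40,-1]]'
```

```text
t: 3.8
eef_pos: [453.2, -173.1, 62.1]
tcp_rot: [3.137, 0.002, -1.657]
ft_force: [0.3, 0.0, 0.4]
opening: 0.248
```

```bash
python3 -m inch '[[0,0,1.2,47,12.5,0,-1],[0,0,1.2,48,12.5,0,-1],[0,0,1.3,48,13,0,-1],[0,0,0,0,0,-30,-1],[0,0,0,0,0,-18,-1],[0,0,0,0,0,-5,-1],[0,0,0,0,0,0,-0.1],[0,0,0,0,0,0,-0.1],[0,0,0,0,0,0,-0.1],[0,0,0,0,0,0,-0.1]]'
```

```text
t: 4.8
eef_pos: [597.3, -135.8, 10.6]
tcp_rot: [-3.141, -0.0, -1.593]
ft_force: [0.9, 0.6, 0.2]
opening: 0.442
```

```bash
python3 -m inch '[[0,0,0,0,0,20,-0.1],[0,0,0,0,0,50,0.2],[0,0,-2.5,-14,33,45,1],[0,0,-3,-20,44,0,1],[0,0,-3,-20,44,0,1],[0,0,-3,-20,44,0,1],[0,0,-3,-19,40,0,1],[0,0,-3,-19,40,0,1],[0,0,-3,-19,41,0,1],[0,0,-6,0,41,0,1]]'
```

```text
t: 5.8
eef_pos: [465.8, 188.3, 119.7]
tcp_rot: [3.141, -0.001, -2.058]
ft_force: [0.8, -1.0, 0.1]
opening: 1.004
```

```bash
python3 w.py whistle_mid; python3 - <<'E'
from h import *
import time
print(np.mean([state()["eef_pos"] for _ in range(5)],0), state()["tcp_rot"])
c=cam("scene"); find(c,"scene",["bike_key_mid"],6)
E
```

```text
5.85 [467.1 192.8 120. ] [-1.800e+02  1.000e-01 -1.184e+02] cam [528. 157. 290.]
wrist whistle_mid s=0.95 px=(315,187) x=466.2 y=191.3 yaw=330.1 iou=0.90 z=18.1 rgb=[128. 124. 121.]
[467.60955936 190.5885876  119.78950133] [-3.14071236e+00  1.18524979e-03 -2.05565571e+00]
scene bike_key_mid s=0.76 px=(323,262) x=595.2 y=-133.2 yaw=356.7 iou=0.68 z=16.1 rgb=[210.   30.    0.5]
scene bike_key_mid s=0.75 px=(225,225) x=351.1 y=-179.1 yaw=6.6 iou=0.69 z=10.1 rgb=[ 43. 107. 186.]
```

```bash
python3 -m inch '[[0,0,-2,-0.5,0,-48,0.3],[0,0,0,0,0,-45,0.1],[0,0,0,0,0,-18,0],[0,0,0,0,0,-4,0],[0,0,0,0,0,0,-1],[0,0,0,0,0,0,-1],[0,0,0,0,0,0,-1],[0,0,0,0,0,0,-1],[0,0,0,0,0,0,-1],[0,0,0,0,0,0,-1]]'; python3 -m inch '[[0,0,0,0,0,20,-1],[0,0,0,0,0,40,-1]]'
```

```text
t: 7.0
eef_pos: [467.8, 187.2, 4.7]
tcp_rot: [-3.141, 0.001, -2.09]
ft_force: [-0.3, -0.5, 4.4]
opening: 0.249
t: 7.2
eef_pos: [466.3, 186.7, 63.1]
tcp_rot: [3.138, -0.003, -2.09]
ft_force: [0.0, -0.0, -0.1]
opening: 0.246
```

```bash
python3 -m inch '[[0,0,3,14,-45,0,-1],[0,0,3,15,-45,0,-1],[0,0,3,15,-45,0,-1],[0,0,3,15,-45,0,-1],[0,0,3,15,-45,0,-1],[0,0,3.4,15,-45,0,-1],[0,0,3,15,-45,0,-1],[0,0,3,14,-45,0,-1],[0,0,3,14,-47.5,0,-1],[0,0,1,0,0,0,-1]]'; python3 -c "
from cell import state
import numpy as np
print(np.mean([state()['eef_pos'] for _ in range(9)],0),state()['tcp_rot'])"
```

```text
t: 8.2
eef_pos: [600.7, -225.9, 64.1]
tcp_rot: [-3.139, -0.002, -1.597]
ft_force: [-0.6, 0.9, -1.0]
opening: 0.244
[ 600.68500748 -225.85630596   64.1346245 ] [-3.13948574e+00 -1.57810481e-03 -1.59670212e+00]
```

```bash
python3 -m inch '[[0,0,0,0,0,0,-1]]';python3 -m inch '[[0,0,0,0,0,0,-1]]'
```

```text
t: 8.3
eef_pos: [599.1, -221.2, 63.8]
tcp_rot: [3.141, 0.0, -1.596]
ft_force: [-0.6, 0.6, 0.4]
opening: 0.248
t: 8.4
eef_pos: [599.1, -219.5, 64.1]
tcp_rot: [3.141, 0.0, -1.595]
ft_force: [0.3, -0.5, 0.6]
opening: 0.249
```

```bash
python3 -m inch '[[0,0,0,-0.5,3,-30,-1],[0,0,0,0,0,-18,-1],[0,0,0,0,0,-5,-1],[0,0,0,0,0,0,-1],[0,0,0,0,0,0,-0.1],[0,0,0,0,0,0,-0.1],[0,0,0,0,0,0,-0.1],[0,0,0,0,0,0,-0.1],[0,0,0,0,0,25,-0.1],[0,0,0,0,0,50,0.2]]'; python3 - <<'E'
from h import *
c=cam("scene"); find(c,"scene",["whistle_mid"],6)
c=cam("side"); find(c,"side",["whistle_mid"],6)
E
```

```text
t: 9.4
eef_pos: [597.4, -216.8, 84.0]
tcp_rot: [3.136, 0.003, -1.595]
ft_force: [1.3, 0.4, 0.1]
opening: 0.491
scene whistle_mid s=0.42 px=(308,292) x=596.8 y=-215.5 yaw=359.7 iou=0.60 z=22.9 rgb=[109. 106. 101.]
side whistle_mid s=0.48 px=(298,158) x=598.0 y=-219.6 yaw=6.7 iou=0.73 z=20.7 rgb=[145. 137. 128.]
```

```bash
python3 -m inch '[[0,0,8.4,-8,33,20,1],[0,0,8.4,-8,33,20,1],[0,0,8.4,-8,33,0,1],[0,0,8.4,-8,33,0,1],[0,0,8.4,-8,33,0,1],[0,0,8.4,-8,33,0,1],[0,0,8.4,-8,33,0,1],[0,0,8.4,-8,33,0,1],[0,0,8.4,-8,33,0,1],[0,0,8.4,-8,33,0,1]]'; python3 -m inch '[[0,0,8.4,-8,33,0,1],[0,0,8.4,-8,33,0,1],[0,0,8.4,-8,33,0,1],[0,0,8.4,-8,33,0,1],[0,0,8.4,-8,33,0,1],[0,0,8.4,-8,33,0,1],[0,0,8.4,-8,33,0,1],[0,0,8.4,-8,33,0,1],[0,0,0,0,0,0,1]]'; python3 w.py torch_mid
```

```text
t: 10.6
eef_pos: [518.1, 113.7, 125.2]
tcp_rot: [3.141, 0.002, -0.123]
ft_force: [0.9, 0.0, 0.5]
opening: 1.001
t: 11.5
eef_pos: [453.6, 379.2, 124.9]
tcp_rot: [-3.141, 0.001, 1.052]
ft_force: [-0.0, -1.2, -0.3]
opening: 0.997
11.55 [454.  377.6 124.9] [-1.8e+02  1.0e-01  6.0e+01] cam [395. 414. 295.]
wrist torch_mid s=0.88 px=(317,191) x=453.0 y=379.4 yaw=333.7 iou=0.95 z=17.8 rgb=[39. 38. 39.]
```

```bash
python3 -m inch '[[0,0,3.5,-0.5,1,-48,0.3],[0,0,0,0,0,-45,0.1],[0,0,0,0,0,-22,0],[0,0,0,0,0,-5,0],[0,0,0,0,0,0,-1],[0,0,0,0,0,0,-1],[0,0,0,0,0,0,-1],[0,0,0,0,0,0,-1],[0,0,0,0,0,0,-1],[0,0,0,0,0,0,-1]]'; python3 -m inch '[[0,0,0,0,0,20,-1],[0,0,0,0,0,45,-1],[0,0,0,0,0,0,-1]]'
```

```text
t: 12.6
eef_pos: [454.7, 377.7, 7.0]
tcp_rot: [3.141, -0.001, 1.106]
ft_force: [-0.3, -0.8, 7.2]
opening: 0.289
t: 12.9
eef_pos: [456.3, 378.8, 75.8]
tcp_rot: [3.138, -0.006, 1.106]
ft_force: [0.1, -0.2, -0.8]
opening: 0.289
```

```bash
python3 -m inch '[[0,0,1.7,10,-45,0,-1],[0,0,1.7,10,-45,0,-1],[0,0,1.7,10,-45,0,-1],[0,0,1.7,10,-45,0,-1],[0,0,1.7,10,-45,0,-1],[0,0,1.7,10,-45,0,-1],[0,0,1.7,10,-45,0,-1],[0,0,1.7,10,-45,0,-1],[0,0,1.7,10,-45,0,-1],[0,0,1.7,10,-45,0,-1]]'; python3 -m inch '[[0,0,1.7,10,-45,0,-1],[0,0,1.7,11,-45,0,-1],[0,0,1.7,11,-45,0,-1],[0,0,1.7,11,-45,0,-1],[0,0,1.5,11,-45,0,-1],[0,0,0,0,0,0,-1],[0,0,0,0,0,0,-1],[0,0,0,0,0,0,-1]]'
```

```text
t: 13.9
eef_pos: [554.5, -74.4, 70.9]
tcp_rot: [-3.141, -0.0, 1.403]
ft_force: [1.2, 1.8, -0.2]
opening: 0.291
t: 14.7
eef_pos: [608.1, -296.5, 70.8]
tcp_rot: [-3.141, -0.001, 1.547]
ft_force: [-0.2, 1.0, 0.0]
opening: 0.295
```

```bash
python3 -m inch '[[0,0,0,-1,0,-35,-1],[0,0,0,0,0,-18,-1],[0,0,0,0,0,-6,-1],[0,0,0,0,0,0,-1],[0,0,0,0,0,0,-0.1],[0,0,0,0,0,0,-0.1],[0,0,0,0,0,0,-0.1],[0,0,0,0,0,25,-0.1],[0,0,0,0,0,50,0.2],[0,0,0,0,0,30,1]]'; python3 - <<'E'
from h import *
c=cam("scene"); find(c,"scene",["torch_mid"],6); find(c,"scene",["opener_mid","door_key_mid"])
cv2.imwrite("pics/s1.png",c["color"][:,:,::-1]); print(state()["eef_pos"])
E
```

```text
t: 15.7
eef_pos: [608.1, -297.7, 120.2]
tcp_rot: [3.14, 0.001, 1.547]
ft_force: [1.0, -0.3, -0.3]
opening: 0.562
scene torch_mid s=0.61 px=(291,327) x=608.2 y=-292.1 yaw=349.4 iou=0.50 z=24.0 rgb=[74. 70. 68.]
scene opener_mid s=0.73 px=(372,237) x=664.3 y=-15.5 yaw=310.4 iou=0.88 z=10.5 rgb=[229.5 150.5 167. ]
scene door_key_mid s=0.71 px=(217,307) x=469.1 y=-346.9 yaw=327.9 iou=0.72 z=7.5 rgb=[228. 180.  51.]
scene door_key_mid s=0.61 px=(381,176) x=613.9 y=81.3 yaw=189.3 iou=0.07 z=7.3 rgb=[142.  97.  80.]
[ 607.5188665  -297.3890622   117.63471395]
```

View pics/s1.png

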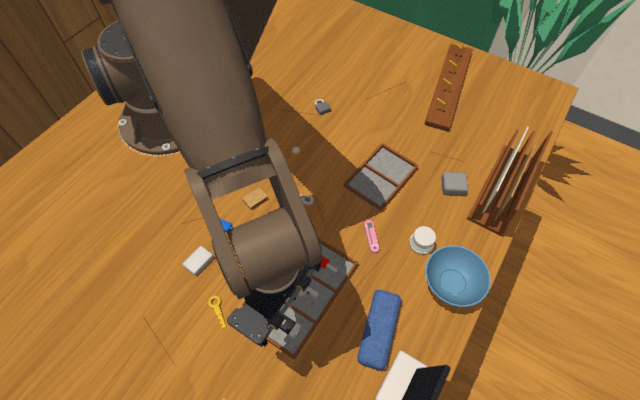

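The torch lies in its bay at (288,325) and the red key in its own at (324,262); the whistle is behind the gripper. Next is the door key.

```bash
python3 -m inch '[[0,0,-7.4,-34,-12,0,1],[0,0,-7.4,-35,-12,0,1],[0,0,-7.4,-35,-12.5,0,1],[0,0,-7.4,-35,-13,0,1],[0,0,0,0,0,0,1],[0,0,0,0,0,0,1]]'; python3 w.py door_key_mid
```

```text
t: 16.5
eef_pos: [467.9, -347.0, 116.3]
tcp_rot: [-3.14, -0.001, 1.03]
ft_force: [0.7, -0.1, -0.4]
opening: 0.997
16.55 [ 468.7 -346.8  116.4] [-179.9   -0.    59.1] cam [ 411. -312.  287.]
wrist door_key_mid s=0.58 px=(319,187) x=468.2 y=-346.3 yaw=328.2 iou=0.82 z=7.6 rgb=[221. 169. 102.]
```

```bash
python3 -m inch '[[0,0,-0.8,2,-1,-48,0.1],[0,0,0,0,0,-42,-0.2],[0,0,0,0,0,-18,-0.3],[0,0,0,0,0,-5,-0.4],[0,0,0,0,0,0,-1],[0,0,0,0,0,0,-1],[0,0,0,0,0,0,-1],[0,0,0,0,0,0,-1],[0,0,0,0,0,0,-1],[0,0,0,0,0,0,-1]]'; python3 -m inch '[[0,0,0,0,0,20,-1],[0,0,0,0,0,45,-1],[0,0,0,0,0,0,-1]]'
```

```text
t: 17.6
eef_pos: [470.6, -348.1, 4.7]
tcp_rot: [3.141, 0.0, 1.017]
ft_force: [0.4, -0.3, 0.0]
opening: 0.219
t: 17.9
eef_pos: [472.2, -349.4, 73.8]
tcp_rot: [3.135, 0.001, 1.017]
ft_force: [0.4, 0.1, -0.4]
opening: 0.013
```

The fingers hadn't finished closing when I lifted, so the grasp was missed. I'll check how the key lies now.

```bash
python3 -m inch '[[0,0,0,0,0,43,1],[0,0,0,0,0,0,1],[0,0,0,0,0,0,1],[0,0,0,0,0,0,1],[0,0,0,0,0,0,1]]'; python3 w.py door_key_mid; ls pics
```

```text
t: 18.4
eef_pos: [470.2, -347.6, 111.1]
tcp_rot: [-3.14, -0.0, 1.016]
ft_force: [0.6, -0.4, 0.3]
opening: 0.373
18.45 [ 470.2 -347.7  111.2] [-179.9   -0.    58.2] cam [ 413. -311.  282.]
wrist door_key_mid s=0.79 px=(318,186) x=468.3 y=-346.2 yaw=328.0 iou=0.80 z=7.6 rgb=[230. 180. 108.]
s1.png
scene0.png
side0.png
w_bike_key_mid_1.9.png
w_door_key_mid_16.6.png
w_door_key_mid_18.4.png
w_torch_mid_11.6.png
w_whistle_mid_5.8.png
```

Key undisturbed; retry with enough closing time.

```bash
python3 -m inch '[[0,0,0,0,0,-47,-0.2],[0,0,0,0,0,-40,-0.2],[0,0,0,0,0,-16,-0.2],[0,0,0,0,0,-5,-0.3],[0,0,0,0,0,0,-1],[0,0,0,0,0,0,-1],[0,0,0,0,0,0,-1],[0,0,0,0,0,0,-1],[0,0,0,0,0,0,-1],[0,0,0,0,0,0,-1]]'; python3 -m inch '[[0,0,0,0,0,0,-1],[0,0,0,0,0,0,-1],[0,0,0,0,0,0,-1]]';
```

```text
t: 19.5
eef_pos: [471.0, -348.4, 5.3]
tcp_rot: [3.14, 0.0, 1.017]
ft_force: [0.1, -0.2, 7.5]
opening: 0.116
t: 19.8
eef_pos: [471.0, -348.4, 5.3]
tcp_rot: [3.14, 0.0, 1.016]
ft_force: [-0.4, 0.6, 8.2]
opening: 0.117
```

```bash
python3 -m inch '[[0,0,0,0,0,25,-1],[0,0,0,0,0,45,-1],[0,0,3.2,15,46,0,-1],[0,0,3.2,16,46,0,-1],[0,0,3.2,16,46,0,-1],[0,0,3.2,16,46,0,-1],[0,0,3.2,16,46,0,-1],[0,0,3.2,16,46,0,-1],[0,0,3.2,16,46,0,-1],[0,0,2.8,16,46,0,-1]]'; python3 -m inch '[[0,0,0,0,46,0,-1],[0,0,0,0,41,0,-1],[0,0,0,0,0,0,-1],[0,0,0,0,0,0,-1],[0,0,0,0,0,0,-1]]'
```

```text
t: 20.8
eef_pos: [597.9, 22.1, 74.7]
tcp_rot: [3.141, -0.0, 1.459]
ft_force: [1.0, -0.9, -0.7]
opening: 0.112
t: 21.3
eef_pos: [597.5, 106.2, 74.4]
tcp_rot: [3.142, 0.0, 1.456]
ft_force: [0.7, 1.0, -1.7]
opening: 0.11
```

```bash
python3 -m inch '[[0,0,0,0,1,-38,-1],[0,0,0,0,0,-19,-1],[0,0,0,0,0,-6,-1],[0,0,0,0,0,0,-1],[0,0,0,0,0,0,-0.3],[0,0,0,0,0,0,-0.3],[0,0,0,0,0,0,-0.3],[0,0,0,0,0,25,-0.3],[0,0,0,0,0,50,0.2],[0,0,0,0,0,30,1]]'; python3 -m inch '[[0,0,-3,-18,-16,0,1],[0,0,-3,-18,-17,0,1],[0,0,-3,-18,-16,0,1],[0,0,-3,-18,-16,0,1],[0,0,-3,-18,-16,0,1],[0,0,0,-18,-16,0,1],[0,0,0,-18,-16,0,1],[0,0,0,-17,-16,0,1],[0,0,0,0,0,0,1],[0,0,0,0,0,0,1]]'; python3 w.py opener_mid;  python3 - <<'E'
from h import *
c=cam("side"); find(c,"side",["door_key_mid"],6)
c=cam("scene"); find(c,"scene",["door_key_mid"],6)
E
```

```text
t: 22.3
eef_pos: [598.1, 108.0, 119.1]
tcp_rot: [3.139, -0.0, 1.456]
ft_force: [0.1, 0.3, -0.1]
opening: 0.461
t: 23.3
eef_pos: [454.9, -21.2, 116.6]
tcp_rot: [3.141, -0.0, 1.193]
ft_force: [-0.1, -0.2, -0.1]
opening: 1.003
23.35 [455.2 -20.9 116.6] [179.9  -0.   68.4] cam [392.   5. 287.]
wrist opener_mid s=0.88 px=(316,192) x=455.3 y=-22.1 yaw=22.0 iou=0.94 z=10.1 rgb=[193. 186. 182.]
scene door_key_mid s=0.73 px=(370,184) x=595.0 y=108.3 yaw=355.1 iou=0.88 z=12.3 rgb=[189.  151.5  53.5]
```

```bash
python3 -m inch '[[0,0,7.3,0,-1,0,0.2],[0,0,7.3,0,0,0,0],[0,0,7.3,0,0,0,0],[0,0,7.3,0,0,0,0],[0,0,7.2,0,0,0,0],[0,0,7.2,0,0,-40,0],[0,0,0,0,0,-45,0],[0,0,0,0,0,-20,0],[0,0,0,0,0,-7,0],[0,0,0,0,0,0,0]]'; python3 -m inch '[[0,0,0,0,0,0,-1],[0,0,0,0,0,0,-1],[0,0,0,0,0,0,-1],[0,0,0,0,0,0,-1],[0,0,0,0,0,0,-1],[0,0,0,0,0,0,-1]]'
```

```text
t: 24.6
eef_pos: [454.4, -21.8, 3.8]
tcp_rot: [-3.14, -0.001, 1.956]
ft_force: [0.4, 0.6, -0.3]
opening: 0.498
t: 25.2
eef_pos: [454.9, -22.1, 5.0]
tcp_rot: [3.14, 0.001, 1.955]
ft_force: [-1.1, 0.7, 8.9]
opening: 0.226
```

```bash
python3 -m inch '[[0,0,0,0,0,25,-1],[0,0,0,0,0,45,-1],[0,0,-4.8,25,35,0,-1],[0,0,-4.8,25,35,0,-1],[0,0,-4.8,25,35,0,-1],[0,0,-4.8,25,35,0,-1],[0,0,-4.7,26,35,0,-1],[0,0,-4.7,26,35,0,-1],[0,0,0,0,0,0,-1],[0,0,0,0,0,0,-1]]'; python3 -m inch '[[0,0,0,0,0,0,-1]]'
```

```text
t: 26.2
eef_pos: [606.1, 188.5, 73.8]
tcp_rot: [-3.141, 0.0, 1.458]
ft_force: [-0.2, 0.3, -0.9]
opening: 0.226
t: 26.3
eef_pos: [605.7, 187.3, 74.1]
tcp_rot: [-3.141, 0.0, 1.457]
ft_force: [-0.2, 0.2, -1.2]
opening: 0.227
```

Release, rise, and move back clear of the trays for the final look.

```bash
python3 -m inch '[[0,0,0,1,0,-38,-1],[0,0,0,0,0,-19,-1],[0,0,0,0,0,-6,-1],[0,0,0,0,0,0,-1],[0,0,0,0,0,0,-0.2],[0,0,0,0,0,0,-0.2],[0,0,0,0,0,0,-0.2],[0,0,0,0,0,25,-0.2],[0,0,0,0,0,50,0.2],[0,0,0,0,0,50,1]]'; python3 -m inch '[[0,0,0,-15,45,20,1],[0,0,0,-15,45,20,1],[0,0,0,-15,45,20,1],[0,0,0,-15,45,20,1],[0,0,0,-15,45,0,1],[0,0,0,-15,45,0,1],[0,0,0,-15,45,0,1],[0,0,0,-15,45,0,1],[0,0,0,0,0,0,1],[0,0,0,0,0,0,1]]'; python3 - <<'E'
from h import *
for n in ("scene","side"):
    c=cam(n); find(c,n,list(M)[:5],6)
    k=c["color"][:,:,::-1]; k=k[90:370,230:440] if n=="scene" else k[110:290,220:440]
    cv2.imwrite(f"pics/end_{n}.png",cv2.resize(k,None,fx=2.1 if n=="scene" else 3,fy=2.1 if n=="scene" else 3,interpolation=cv2.INTER_CUBIC))
E
```

```text
t: 27.3
eef_pos: [607.0, 187.8, 137.3]
tcp_rot: [-3.14, 0.0, 1.456]
ft_force: [0.4, 0.4, 0.6]
opening: 0.512
t: 28.3
eef_pos: [488.5, 543.4, 213.6]
tcp_rot: [-3.141, 0.0, 1.458]
ft_force: [0.5, 0.2, 0.0]
opening: 1.002
scene door_key_mid s=0.42 px=(371,184) x=594.6 y=108.9 yaw=353.1 iou=0.69 z=13.1 rgb=[195. 151.  43.]
scene bike_key_mid s=0.60 px=(227,226) x=355.6 y=-179.3 yaw=8.1 iou=0.74 z=9.6 rgb=[ 40. 101. 179.]
scene bike_key_mid s=0.48 px=(324,262) x=596.7 y=-133.5 yaw=359.3 iou=0.86 z=15.6 rgb=[193.  35.  21.]
scene whistle_mid s=0.61 px=(306,290) x=595.9 y=-215.3 yaw=359.5 iou=0.90 z=23.8 rgb=[189. 183. 176.]
scene opener_mid s=0.69 px=(372,236) x=664.8 y=-18.2 yaw=310.9 iou=0.93 z=10.0 rgb=[213. 135. 149.]
scene opener_mid s=0.58 px=(390,164) x=606.2 y=189.2 yaw=173.5 iou=0.89 z=16.1 rgb=[171.  165.5 159. ]
scene torch_mid s=0.71 px=(284,323) x=606.3 y=-295.0 yaw=178.1 iou=0.92 z=23.9 rgb=[62. 59. 58.]
side opener_mid s=0.79 px=(283,259) x=607.6 y=187.8 yaw=173.6 iou=0.85 z=16.5 rgb=[219. 209. 198.]
side opener_mid s=0.49 px=(269,202) x=665.9 y=-11.5 yaw=125.4 iou=0.74 z=10.2 rgb=[255. 174. 180.]
side torch_mid s=0.49 px=(300,142) x=607.6 y=-295.3 yaw=183.8 iou=0.82 z=22.4 rgb=[64. 58. 59.]
```

View pics/end_scene.png

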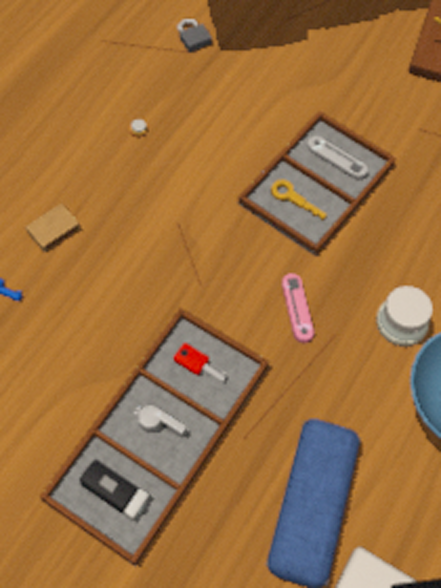

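View pics/end_side.png

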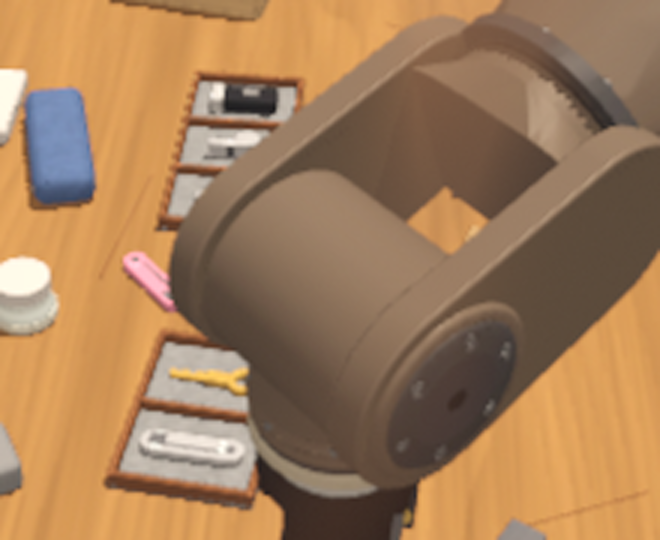

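The end pictures show all five things flat, each in its own compartment of the right tray. In the scene crop: red key (200,362), whistle (160,420), torch (113,487), door key (298,200), opener (338,157). The decoys haven't been moved.

```bash
python3 -c "
from cell import ticket,state
print(state()['t'],ticket.job_done())"
```

```text
the job is handed in; nothing more can be done
28.9 None
```

Both kits are made up, and I handed the job in at about 29 s of the 109 s allowed. No verdict came back.

- **Bike tray:** it holds the red bike-lock key, the whistle and the torch.
- **Guest tray:** it holds the brass door key and the steel opener. The first grasp of the door key missed because I lifted before the fingers had closed. The key had not moved, and the second try held.

**Last checks:** the final scene picture shows all five things lying flat, one to a compartment, well clear of the walls. Their measured top heights match flat on the felt: about 16 mm for the bike key and opener, 24 mm for the whistle and torch, and 13 mm for the door key. The blue and pink look-alikes were left alone, and the gripper was open and well away from everything.

**What the checks did not fully settle:**
- The arm hid part of the trays in the last side view. It confirmed the opener and torch by measurement, but the bike key, whistle and door key rest on the scene camera.
- Where I had more than one fit, they differed by a few mm and up to about 10° in yaw, within each compartment's clearance.

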